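# Sort turned specimens, dock the carrier and clamp it

### The job

Clear the rubber mat of its conductivity specimens: stand each sound one (plain flat-topped cylinder) upright on the floor of the white carrier tray, and put each reject (leftover stub on top, or upper half turned down to a neck) into the grey reject bin. When all are sorted, slide the loaded carrier along the bench, never lifting or tipping it, until the tray lies square inside the four corner marks of the clamping station; only then throw the clamp lever into the marked middle notch. Leave the other things on the bench alone.

Things in the scene. Friction and masses are not known exactly. Their poses are not given: they have to be found in the camera images.
- sound_1: Turned aluminium specimen, diameter 40 mm, 36 mm tall, about 0.11 kg, standing on the mat at the start; origin at the centre of its underside, z up along its axis. SOUND: a plain cylinder with a flat top. None if absent this time.
- sound_2: Turned aluminium specimen, diameter 40 mm, 36 mm tall, about 0.11 kg, standing on the mat at the start; origin at the centre of its underside, z up along its axis. SOUND: a plain cylinder with a flat top. None if absent this time.
- sound_3: Turned aluminium specimen, diameter 40 mm, 36 mm tall, about 0.11 kg, standing on the mat at the start; origin at the centre of its underside, z up along its axis. SOUND: a plain cylinder with a flat top. None if absent this time.
- sound_4: Turned aluminium specimen, diameter 40 mm, 36 mm tall, about 0.11 kg, standing on the mat at the start; origin at the centre of its underside, z up along its axis. SOUND: a plain cylinder with a flat top. None if absent this time.
- stub_1: Turned aluminium specimen, diameter 40 mm, 36 mm tall, about 0.11 kg, standing on the mat at the start; origin at the centre of its underside, z up along its axis. REJECT: a leftover parting stub, 12 mm in diameter and 11 mm tall, sticks up from the middle of its top (47 mm tall over all). None if absent this time.
- stub_2: Turned aluminium specimen, diameter 40 mm, 36 mm tall, about 0.11 kg, standing on the mat at the start; origin at the centre of its underside, z up along its axis. REJECT: a leftover parting stub, 12 mm in diameter and 11 mm tall, sticks up from the middle of its top (47 mm tall over all). None if absent this time.
- neck_1: Turned aluminium specimen, 36 mm tall, about 0.11 kg, standing on the mat at the start; origin at the centre of its underside, z up along its axis. REJECT: a stepped cylinder, its lower 18 mm is 40 mm in diameter, its upper 18 mm is turned down to a neck 25 mm in diameter. None if absent this time.
- mat: Fixed dark rubber mat, 200 x 220 mm (its x, y), 3 mm thick, on which the specimens wait; they stand in up to seven places 75 mm apart. Origin at the centre of its underside.
- bin: Fixed grey open-topped reject bin beside the mat, 170 x 140 mm outside (its x, y), 60 mm tall, walls and floor 5 mm thick. Origin at the centre of its underside.
- carrier: Loose white tray, 0.45 kg, 116 x 150 mm (its x, y), 16 tall, walls and floor 5 mm; slides on the bench. A 4 mm lip on its -x side carries an upright steel push plate: 8 mm thick (x), 50 wide (y), top 36 above the bench, centred at x = -88; 26 mm clear between plate and wall. Holds four specimens two by two (x +-26, y +-35). Origin: centre of the tray's underside, lip not counted.
- station: Fixed clamping station: four inlaid aluminium corner marks on the bench outline a place 136 x 170 mm (its x, y), 10 mm wider than the carrier tray all round; at its +y side stands a grey lever post 50 x 50 mm. Origin: centre of the outline, on the bench. Heights: post and quadrant plate to 49 mm, lever bar 59, knob 97.
- spot (a point): Centre of the corner-mark outline, on the bench (station origin).
- clamp_lever (a joint): Clamp lever, turning level about a vertical axis; value in rad, grows counterclockwise seen from above, range 0 to 1.5; it starts between 0 and 0.3. Stiff: about 0.15 N m of friction, it stays where it is left (no spring). Quadrant notches lie at 0.15, 0.75 and 1.35; the middle one, 0.75, is the marked notch.
- lever_knob (a point): Black upright cylindrical knob at the lever's end, diameter 22 mm, from 55 to 97 mm above the bench, 90 mm from the pivot; the point lies on its axis 75 mm above the bench. The lever bar, 8 mm thick, is under it at 51 to 59 mm.
- lever_pivot (a point): Point on the lever's vertical axis, 75 mm above the bench.
- notch_mark (a point): Where lever_knob is when the lever stands in the marked notch: the middle of the three, which has the steel index tongue with a diamond end pointing out from the quadrant below the lever.
- paste_jar: Small jar, 44 mm across, 45 mm tall; not part of the job, leave it alone. Origin at its underside.
- beaker: Glass beaker, 66 mm across, 80 mm tall; not part of the job, leave it alone. Origin at its underside.
- driver: Screwdriver lying on the bench; not part of the job, leave it alone. Origin at its underside.
- spacer: Steel ring, 50 mm across, 12 mm tall; not part of the job, leave it alone. Origin at its underside.
- gauge_block: Steel block 50 x 30 x 20 mm; not part of the job, leave it alone. Origin at its underside.
- wash_bottle: White bottle, 60 mm across, 160 mm tall; not part of the job, leave it alone. Origin at its underside.

How it is judged:
By the outcome, as a careful person would: the job done as asked, in the order asked, and still so for the second after the job is handed in, with the robot touching nothing.
Of sound_1, sound_2, sound_3, sound_4 only 3 to 4 are there at a start; the rules pass over those that are not, and their reading is None.
Of stub_1, stub_2, neck_1 only 2 to 3 are there at a start; the rules pass over those that are not, and their reading is None.
At some moment in a run one of sound_1, sound_2, sound_3, sound_4, stub_1, stub_2, neck_1, carrier may be knocked a few centimetres aside while the robot is not near it.
It also fails if it takes over 210 s, if anything falls off the work surface, if the arm or the gripper's body presses on something with over 40 N, if the wrist force passes 120 N, or if a joint passes its speed limit or range.

### The arm

A 6-joint arm with a two-finger parallel gripper is mounted at the origin on the work surface. World frame = base frame: x ahead of the robot, y to its left, z up, the work surface at z = 0. Lengths are in m, angles in rad, forces in N, time in s.
With the tool pointing down it reaches from about 0.425 to 0.925 m from the base axis. Payload 12.5 kg.
Tool frame: the origin (TCP) lies at the very end of the fingers, on their centre line; the grasp point (between the pads) lies 19 mm behind it; z points along the fingers, y is the line along which they close (so a half turn about z gives the same grasp; the last joint's range is limited). The gripper opens to 85 mm and grips with 20 to 120 N. Pads are 22 mm wide; open, the fingers measure 114 mm over their backs; the gripper's body (76 mm by 85 mm) begins 54 mm behind the grasp point. The pads swing forward as they close: fully open they stand 13 mm farther back than shut.
Start: joints at [-1.376, 0.491, 1.559, -0, 1.092, -0.106], TCP at [0.185, -0.597, 0.231] pointing down, gripper open.
Joint ranges: [-3.1, 3.1], [-0.84, 2.19], [0.05, 2.79], [-1.13, 4.28], [0.06, 2.93], [-2.69, 2.69]. Speed limits (rad/s): [2.22, 2.22, 2.79, 3.14, 3.14, 3.14].

### API

Orientations are given as a rotation vector (axis times angle).
In Python, from workcell import arm gives the robot as it stands.
- The arm moves only by the tool servo_tool, never from a script. Its argument "targets" is a list of rows, each a list of 5 numbers: the shift along the tool's x, y, z in mm, then the turn about the tool's z in rad, then the finger opening in mm, from 0 to 85.4. In form: [[tx, ty, tz, twist, fingers], ...]. A call has 1 to 20 rows; each row is the pose to reach, as a shift and turn from the pose commanded when the call began, along the tool's axes at that moment; what a row does not reach only later rows make up. A row lasts 1/12 s, in which the tool goes at most 41.7 mm and 7.16 degrees, less where a joint would pass 70% of its speed; a pose out of reach is approached as far as the arm can. A call with a gripper value outside its range is refused whole. The fingers move at their own pace and stop on an object; "squeeze" is the grip in N (left out, the last holds). Time passes only in rows, so rows that repeat a pose let the fingers close. It gives the time, the measured TCP pose, the force, the opening and the grip force at its end, in the units of the state.
- arm.get_state(): the state, without advancing time (a new reading comes with each control period).
- arm.read_camera(name): name is "scene" or "top" or "wrist"; returns a dict with "frame" (480x640x3 uint8, red, green, blue), "fx", "fy", "cx", "cy" (pixels), "R" (3x3) and "t" (3): a world point X has camera coordinates R X + t; the wrist camera has in their place "hand_eye" (4x4, takes a point from camera to tool coordinates, whose origin is the TCP and whose axes are the flange's). Camera axes: x right, y down, z forward; pixel columns grow to the right and rows downward; lengths in m; the calibration is good to about 2 mm. A picture is of the moment at which its call begins: read the wrist's pose just before it. There is no depth.
- arm.finish_job(): hands the job in; it is judged then, once.
The state is a dict: "t": time; "joint_positions": joint angles; "qvel": joint speeds; "tau": joint torques, N m; "tool_pos": TCP position; "orientation": TCP orientation; "contact_force": force on the tool from outside, world axes, zero at the start; "moment": the same for the moment, N m; "gripper_width": opening from 0.0 (shut) to 1.0 (fully open); "gripper_force": force on a finger pad.
Only numpy, scipy, OpenCV 4.12 (cv2) and the standard library are available. Lean on these libraries where they do the work, as an engineer would, in place of code of your own. Each camera call takes 0.05 s, during which the arm holds its last target. There are 200 camera calls.

## Working session

There is one attempt and no reset: what is moved stays moved. The work goes in short steps, Python scripts to look and compute and a tool call to move; the robot and the scene stay as the last step left them, time stands still between calls to the robot, and variables do not carry over. Pictures are saved under pics/ and viewed, at most 14 in all, crops included, and the job is handed in when it is done.

Besides the shell and the picture viewer there is one more tool, called after ">>>" by a JSON object that holds its "name" and its "arguments", one argument or row to a line. servo_tool: Moves the arm, as the interface text tells. Its arguments: {"type":"object","properties":{"targets":{"type":"array"},"squeeze":{"type":"number"}},"required":["targets"]}

```bash
ls; mkdir -p pics
cat > a.py <<'E'
from workcell import arm
import cv2,numpy as np
for n in("top","scene"):
    c=arm.read_camera(n); cv2.imwrite(f"pics/{n}0.png",c["frame"][:,:,::-1]); np.savez(f"{n}.npz",**{k:c[k] for k in("fx","fy","cx","cy","R","t","frame")})
    print(n,c["fx"],c["cx"],c["cy"],np.round(-np.array(c["R"]).T@c["t"],3),np.round(c["R"],3).tolist())
print(arm.get_state())
E
python3 a.py
```

```text
pics
top 435.11658858882083 319.45597696828736 237.47663877521353 [ 0.446 -0.067  1.043] [[-0.009, -1.0, 0.002], [-0.998, 0.009, -0.058], [0.058, -0.002, -0.998]]
scene 434.30899510532794 320.2694700630214 242.22942176131318 [1.098 0.255 0.755] [[-0.488, 0.873, -0.003], [0.628, 0.349, -0.696], [-0.606, -0.341, -0.718]]
{'t': 0.1, 'joint_positions': array([-1.37561211e+00,  4.91479444e-01,  1.55941119e+00, -1.07571836e-05,
        1.09168905e+00, -1.05582966e-01]), 'qvel': array([-0.0002748 , -0.00483165, -0.00142727,  0.0004643 ,  0.00101643,
        0.00102447]), 'tau': array([ 4.11811896e-03, -6.19446659e+01, -2.62026697e+01, -3.91318679e-05,
        2.88067895e-03,  1.56572048e-05]), 'tool_pos': array([ 0.18514724, -0.59672972,  0.23079069]), 'orientation': array([-3.10515998e+00, -4.70525311e-01,  8.43861528e-05]), 'contact_force': array([ 1.05780429, -0.7876763 , -0.30973156]), 'moment': array([-0.03723718, -0.02004345, -0.00118211]), 'gripper_force': 0.0, 'gripper_width': 0.9964604171451046}
```

View pics/top0.png

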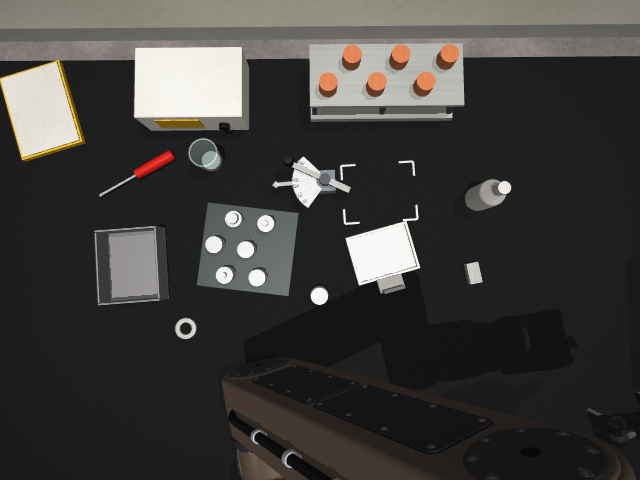

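View pics/scene0.png

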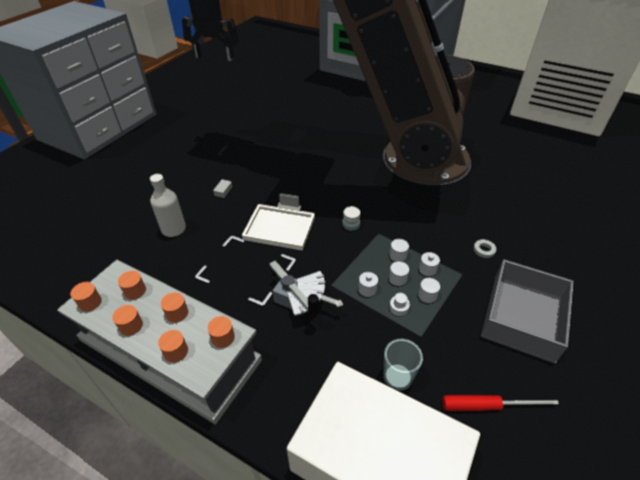

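```bash
cat > h.py <<'E'
from workcell import arm
import cv2,numpy as np
def cam(n): return arm.read_camera(n)
def onplane(c,px,z):
    px=np.atleast_2d(np.array(px,float)); R=np.array(c["R"]);C=-R.T@np.array(c["t"])
    d=np.c_[(px[:,0]-c["cx"])/c["fx"],(px[:,1]-c["cy"])/c["fy"],np.ones(len(px))]@R
    return (C+d*((z-C[2])/d[:,2])[:,None])[:,:2]
def proj(c,X):
    p=np.atleast_2d(X)@np.array(c["R"]).T+np.array(c["t"]); return np.c_[p[:,0]/p[:,2]*c["fx"]+c["cx"],p[:,1]/p[:,2]*c["fy"]+c["cy"]]
def load(n): return dict(np.load(n+".npz"))
E
cat > b.py <<'E'
from h import *
c=load("top");f=c["frame"]
g=f.max(2);m=(g>130).astype(np.uint8)*255
n,l,s,ce=cv2.connectedComponentsWithStats(m)
for i in range(1,n):
    if s[i,4]>20 and s[i,1]>125 and s[i,1]<340: print(s[i],np.round(ce[i],1),np.round(onplane(c,ce[i],.039)[0],3))
a=f[125:345,85:335];b=load("scene")["frame"][220:325,325:475]
cv2.imwrite("pics/z1.png",np.hstack([cv2.resize(a[75:175,105:225],(480,400),interpolation=cv2.INTER_CUBIC),cv2.resize(b[:,20:110],(320,400),interpolation=cv2.INTER_CUBIC)])[:,:,::-1])
a=f[140:300,265:425]
cv2.imwrite("pics/z2.png",cv2.resize(a,(600,600),interpolation=cv2.INTER_CUBIC)[:,:,::-1])
E
python3 b.py
```

```text
[189 138  31  31 348] [208.  157.2] [0.694 0.189]
[100 151  74  46 486] [147.8 167.4] [0.671 0.329]
[ 273  157   78   51 1356] [310.  181.7] [ 0.634 -0.048]
[399 160  16  16  65] [409.7 164.8] [ 0.672 -0.281]
[340 164  16  16  67] [344.7 168.6] [ 0.664 -0.13 ]
[480 180  31  26 510] [493.7 191.9] [ 0.606 -0.476]
[ 346  205   74   88 3478] [383.4 254.2] [ 0.464 -0.216]
[343 209  17  16  71] [347.8 219.3] [ 0.545 -0.135]
[225 211  17  16 213] [232.7 218.5] [0.549 0.131]
[257 215  17  17 230] [265.2 223. ] [0.538 0.056]
[  95  226   64   72 3048] [133.5 262.9] [0.449 0.359]
[ 95 233   4  70  85] [ 96.5 267.4] [0.439 0.444]
[205 236  17  17 234] [213.2 244.1] [0.49  0.176]
[237 241  17  17 236] [245.1 249.2] [0.478 0.103]
[466 262  17  22 254] [474.  272.6] [ 0.419 -0.424]
[216 267  17  17 232] [223.9 274.8] [0.42  0.151]
[248 269  18  18 241] [256.3 277.4] [0.413 0.077]
[311 288  17  17 237] [318.9 295.8] [ 0.37  -0.067]
[ 98 299  61   6  87] [128.9 301.6] [0.36  0.368]
[175 318  21  21 223] [185. 328.] [0.299 0.239]
```

View pics/z1.png

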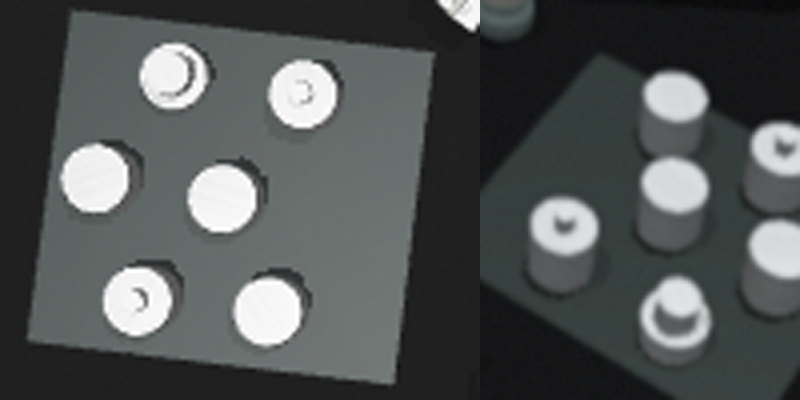

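View pics/z2.png

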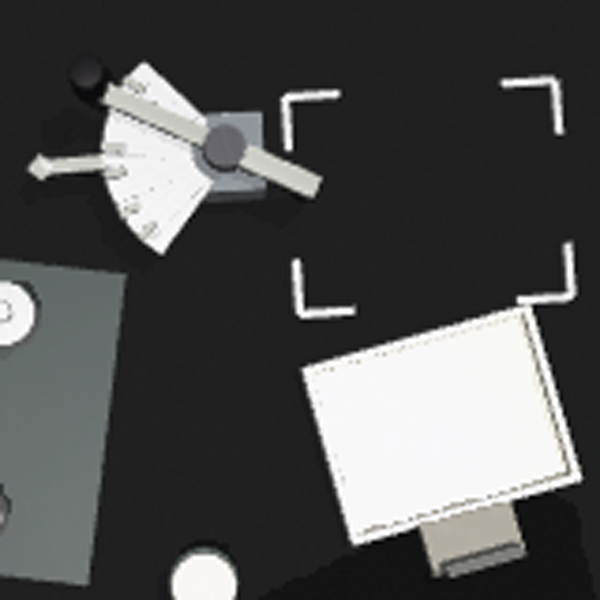

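```bash
cat > m.py <<'E'
from h import *
import sys
c=load("top") if len(sys.argv)<2 else cam("top")
f=np.ascontiguousarray(c["frame"]); g=cv2.cvtColor(f,cv2.COLOR_RGB2GRAY)
# carrier
m=((f.min(2)>190)).astype(np.uint8); m[:, :330]=0; m[:, 440:]=0; m[:128]=0
n,l,s,ce=cv2.connectedComponentsWithStats(m); i=1+np.argmax(s[1:,4])
r=cv2.minAreaRect(np.argwhere(l==i)[:,::-1].astype(np.float32)); P=onplane(c,cv2.boxPoints(r),.016)
e=[np.linalg.norm(P[k]-P[k-1]) for k in range(4)]
print("carrier",P.mean(0).round(4),"sides",np.round(e[:2],3),"edge angs",[round(np.degrees(np.arctan2(*(P[k]-P[k-1])[::-1])),1) for k in range(4)])
# station marks
m=(g>130).astype(np.uint8); n,l,s,ce=cv2.connectedComponentsWithStats(m); O=[]
for i in range(1,n):
    if 45<s[i,4]<90 and 335<ce[i][0]<425 and 155<ce[i][1]<225:
        q=np.argwhere(l==i)[:,::-1]; O.append((i,q,ce[i]))
if len(O)==4:
    mid=np.mean([o[2] for o in O],0); C=[]
    for o in O: C.append(o[1][np.argmax(((o[1]-mid)*np.sign(o[2]-mid)).sum(1))])
    W=onplane(c,C,0); print("marks",W.round(4).tolist(),"spot",W.mean(0).round(4),C)
E
python3 m.py
python3 - <<'E'
from h import *
c=load("top")
# zoom2 crop: x=265+u*160/600
z=lambda u,v:(265+u*160/600-.5,140+v*160/600-.5)
for n,p,h in(("pivot",(225,147),.075),("knobtop",(86,72),.097),("tongue",(40,167),.049),("plateL",(440,573),.036),("plateR",(524,550),.036)): print(n,onplane(c,z(*p),h).round(4))
for p in((204.,258)):pass
# bin rim
m=cv2.inRange(c["frame"],(60,60,60),(255,255,255));m[:, :90]=0;m[:,172:]=0;m[:220]=0;m[310:]=0
q=np.argwhere(m)[:,::-1].astype(np.float32); r=cv2.minAreaRect(q); P=onplane(c,cv2.boxPoints(r),.06); print("bin",P.round(3).tolist(),P.mean(0))
E
```

```text
carrier [ 0.4863 -0.2299] sides [0.144 0.185] edge angs [np.float64(15.2), np.float64(-74.5), np.float64(-165.3), np.float64(105.3)]
pivot [[ 0.6336 -0.0817]]
knobtop [[ 6.745e-01 -2.000e-04]]
tongue [[0.6273 0.0317]]
plateL [[ 0.3761 -0.2117]]
plateR [[ 0.3896 -0.2635]]
bin [[0.526, 0.443], [0.534, 0.283], [0.363, 0.271], [0.355, 0.43]] [0.4445924  0.35667783]
```

Run:
```python
from h import *
c=load("top")
z=lambda u,v:(265+u*160/600-.5,140+v*160/600-.5)
for n,Q,h in(("car",[(303,368),(528,308),(581,480),(354,545)],.016),("marks",[(283,97),(557,78),(576,297),(300,317)],0)):
    P=onplane(c,[z(*q) for q in Q],h); d=np.diff(np.r_[P,P[:1]],axis=0)
    print(n,P.mean(0).round(4),np.linalg.norm(d,axis=1).round(4),np.degrees(np.arctan2(d[:,1],d[:,0])).round(1),P.round(3).tolist())
```

```text
car [ 0.4673 -0.2171] [0.1473 0.1131 0.1485 0.1155] [ -75.6 -164.   105.4   15.3] [[0.504, -0.13], [0.541, -0.273], [0.432, -0.304], [0.393, -0.161]]
marks [ 0.6146 -0.214 ] [0.1778 0.1427 0.1778 0.1431] [ -86.5 -176.3   93.6    3.7] [[0.68, -0.121], [0.691, -0.298], [0.549, -0.307], [0.538, -0.13]]
```

```bash
cat > t.py <<'E'
# usage: t.py x y z psi_deg ... (mm) -> shift & twist in tool axes
from h import *
import sys
from scipy.spatial.transform import Rotation as Ro
s=arm.get_state(); R=Ro.from_rotvec(s["orientation"]).as_matrix(); p=s["tool_pos"]*1000
psi=np.degrees(np.arctan2(R[1,0],R[0,0]))
print("t",round(s["t"],2),"tcp",p.round(1),"psi",psi.round(2),"tilt",np.degrees(np.arccos(-R[2,2])).round(2))
a=np.array(sys.argv[1:],float).reshape(-1,4)
for r in a: print(r,"->",(R.T@(r[:3]-p)).round(1),"twist",round(float(np.radians(psi-r[3])),3))
E
python3 t.py 549 130 231 15 549 130 90 15
```

```text
t 0.1 tcp [ 185.1 -596.7  230.8] psi 17.23 tilt 0.06
[549. 130. 231.  15.] -> [ 5.628e+02 -5.863e+02  4.000e-01] twist 0.039
[549. 130.  90.  15.] -> [ 562.8 -586.2  141.4] twist 0.039
```

>>> {"name": "servo_tool", "arguments": {
  "targets": [
    [563,-586,0,0.039,60],
    [563,-586,0,0.039,60],
    [563,-586,0,0.039,60],
    [563,-586,0,0.039,60],
    [563,-586,0,0.039,60],
    [563,-586,0,0.039,60],
    [563,-586,0,0.039,60],
    [563,-586,0,0.039,60],
    [563,-586,0,0.039,60],
    [563,-586,0,0.039,60],
    [563,-586,0,0.039,60],
    [563,-586,0,0.039,60],
    [563,-586,0,0.039,60],
    [563,-586,0,0.039,60],
    [563,-586,0,0.039,60],
    [563,-586,0,0.039,60],
    [563,-586,0,0.039,60],
    [563,-586,0,0.039,60],
    [563,-586,0,0.039,60],
    [563,-586,0,0.039,60]
  ],
  "squeeze": 50
}}

```text
t: 1.77
tool_pos: [0.5504, 0.1333, 0.2309]
orientation: [-3.114, -0.413, -0.0]
contact_force: [-0.4, -0.7, -0.0]
gripper_width: 0.703
gripper_force: 0.0
```

```bash
python3 t.py 549 130 70 15 549 130 9 15
python3 - <<'E'
from h import *
c=cam("wrist"); cv2.imwrite("pics/w1.png",c["frame"][:,:,::-1]); print(np.round(c["hand_eye"],3).tolist(),c["fx"])
E
```

```text
t 1.77 tcp [550.4 133.3 230.9] psi 15.11 tilt 0.03
[549. 130.  70.  15.] -> [ -2.3   2.8 160.9] twist 0.002
[549. 130.   9.  15.] -> [ -2.3   2.9 221.9] twist 0.002
[[-0.0, -0.948, -0.318, 0.082], [1.0, -0.0, -0.001, -0.001], [0.001, -0.318, 0.948, -0.142], [0.0, 0.0, 0.0, 1.0]] 428.4888949965814
```

View pics/w1.png

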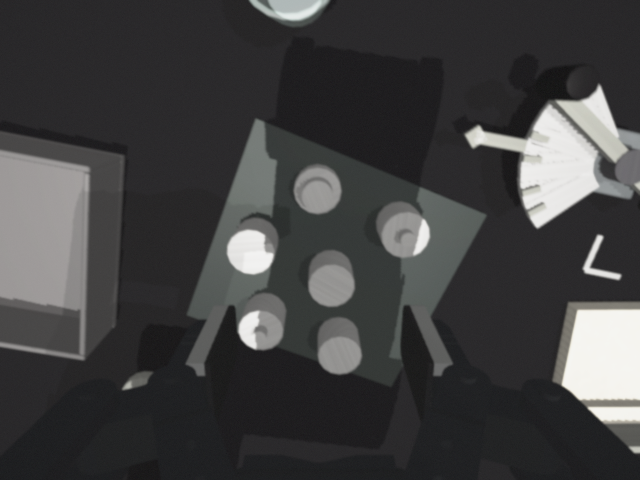

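```bash
cat >> h.py <<'E'
from scipy.spatial.transform import Rotation as Ro
def wrist(c,s):
    T=np.eye(4);T[:3,:3]=Ro.from_rotvec(s["orientation"]).as_matrix();T[:3,3]=s["tool_pos"]
    M=np.linalg.inv(T@np.array(c["hand_eye"])); c["R"]=M[:3,:3];c["t"]=M[:3,3]; return c
E
python3 - <<'E'
from h import *
s=arm.get_state();c=wrist(cam("wrist"),s)
for n,p,z in(("neck",(317,193),.039),("stubR",(404,231),.039),("A",(250,250),.039),("C",(331,284),.039),("stubL",(260,330),.039),("F",(339,354),.039),("knob",(583,81),.097),("pivot",(632,165),.075),("tongue",(473,137),.049)): print(n,onplane(c,p,z).round(4))
E
```

```text
neck [[0.5545 0.1383]]
stubR [[0.5424 0.0611]]
A [[0.493  0.1796]]
C [[0.4807 0.1061]]
stubL [[0.421  0.1549]]
F [[0.4155 0.0802]]
knob [[0.6768 0.0038]]
pivot [[ 0.6391 -0.066 ]]
tongue [[0.6279 0.0383]]
```

>>> {"name": "servo_tool", "arguments": {
  "targets": [
    [2.4,-1.4,40,0.002,60],
    [2.4,-1.4,80,0.002,60],
    [2.4,-1.4,120,0.002,60],
    [2.4,-1.4,160,0.002,60],
    [2.4,-1.4,190,0.002,60],
    [2.4,-1.4,210,0.002,60],
    [2.4,-1.4,222,0.002,60],
    [2.4,-1.4,222,0.002,60],
    [2.4,-1.4,222,0.002,30],
    [2.4,-1.4,222,0.002,30],
    [2.4,-1.4,222,0.002,30],
    [2.4,-1.4,222,0.002,30],
    [2.4,-1.4,222,0.002,30],
    [2.4,-1.4,222,0.002,30],
    [2.4,-1.4,205,0.002,30],
    [2.4,-1.4,180,0.002,30],
    [2.4,-1.4,140,0.002,30],
    [2.4,-1.4,110,0.002,30],
    [2.4,-1.4,110,0.002,30]
  ],
  "squeeze": 50
}}

```text
t: 3.45
tool_pos: [0.5535, 0.1319, 0.1275]
orientation: [3.115, 0.407, 0.015]
contact_force: [-0.0, 0.8, -0.7]
gripper_width: 0.436
gripper_force: 50.5
```

```bash
python3 t.py 445 357 121 15 445 305 121 15 445 407 121 15
python3 - <<'E'
from h import *
c=cam("wrist"); cv2.imwrite("pics/w2.png",c["frame"][:,:,::-1])
E
```

```text
t 3.45 tcp [553.5 131.9 127.5] psi 14.9 tilt 0.54
[445. 357. 121.  15.] -> [ -47.  -245.4    5.7] twist -0.002
[445. 305. 121.  15.] -> [ -60.4 -195.2    5.7] twist -0.002
[445. 407. 121.  15.] -> [ -34.2 -293.7    5.8] twist -0.002
```

View pics/w2.png

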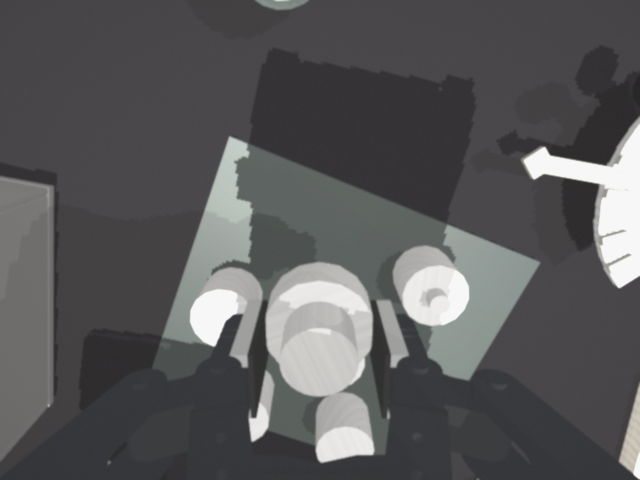

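>>> {"name": "servo_tool", "arguments": {
  "targets": [
    [6.5,-240.5,0,0,30],
    [6.5,-240.5,0,0,30],
    [6.5,-240.5,0,0,30],
    [6.5,-240.5,0,0,30],
    [6.5,-240.5,0,0,30],
    [6.5,-240.5,0,0,30],
    [6.5,-240.5,0,0,30],
    [6.5,-240.5,0,0,30],
    [6.5,-240.5,35,0,30],
    [6.5,-240.5,70,0,30],
    [6.5,-240.5,95,0,30],
    [6.5,-240.5,107,0,30],
    [6.5,-240.5,107,0,30],
    [6.5,-240.5,107,0,30],
    [6.5,-240.5,107,0,54],
    [6.5,-240.5,107,0,54],
    [6.5,-240.5,107,0,54],
    [6.5,-240.5,75,0,54],
    [6.5,-240.5,35,0,54],
    [6.5,-240.5,0,0,54]
  ]
}}

```text
t: 5.17
tool_pos: [0.4957, 0.3655, 0.1233]
orientation: [3.115, 0.407, 0.0]
contact_force: [0.5, 0.0, 0.2]
gripper_width: 0.633
gripper_force: 0.0
```

```bash
python3 m.py 1
python3 - <<'E'
from h import *
c=cam("top");np.savez("top1.npz",**{k:c[k] for k in("fx","fy","cx","cy","R","t","frame")})
cv2.imwrite("pics/t1.png",cv2.resize(c["frame"][130:345,80:440],(800,478))[:,:,::-1])
f=c["frame"];m=(f.min(2)>130).astype(np.uint8);n,l,s,ce=cv2.connectedComponentsWithStats(m)
for i in range(1,n):
    if 60<s[i,4]<400 and 190<ce[i][1]<330: print(s[i,4],np.round(ce[i],1),np.round(onplane(c,ce[i],.039)[0],3))
E
```

```text
carrier [ 0.4691 -0.2344] sides [0.179 0.185] edge angs [np.float64(15.2), np.float64(-74.5), np.float64(-165.3), np.float64(105.3)]
71 [347.8 219.3] [ 0.545 -0.135]
230 [265.2 223. ] [0.538 0.056]
89 [135.3 240.1] [0.501 0.356]
232 [213.2 244.1] [0.49  0.176]
235 [245.1 249.2] [0.478 0.103]
70 [118.4 245.3] [0.49  0.395]
254 [474.  272.6] [ 0.419 -0.424]
221 [224.1 274.7] [0.42  0.151]
238 [256.3 277.4] [0.413 0.077]
235 [318.9 295.7] [ 0.37  -0.067]
```

View pics/t1.png

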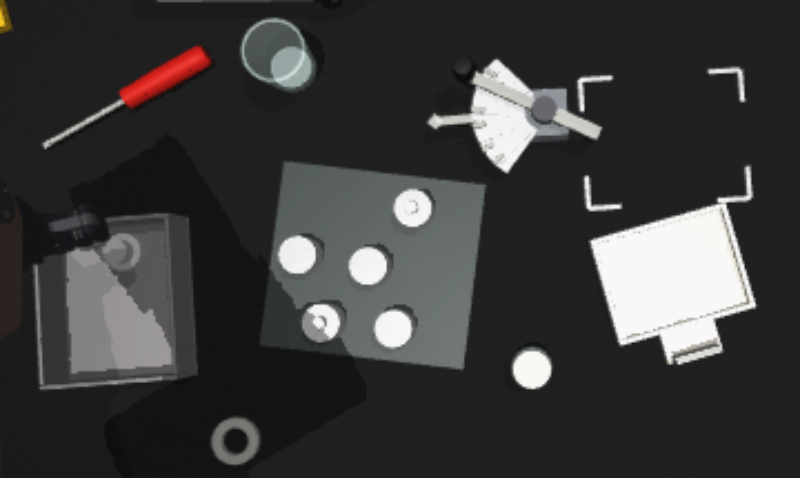

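>>> {"name": "servo_tool", "arguments": {
  "targets": [
    [-126.6,186.6,0,0,60],
    [-126.6,186.6,0,0,60],
    [-126.6,186.6,0,0,60],
    [-126.6,186.6,0,0,60],
    [-126.6,186.6,0,0,60],
    [-126.6,186.6,0,0,60],
    [-126.6,186.6,0,0,60],
    [-126.6,186.6,35,0,60],
    [-126.6,186.6,70,0,60],
    [-126.6,186.6,95,0,60],
    [-126.6,186.6,104,0,60],
    [-126.6,186.6,104,0,60],
    [-126.6,186.6,104,0,30],
    [-126.6,186.6,104,0,30],
    [-126.6,186.6,104,0,30],
    [-126.6,186.6,104,0,30],
    [-126.6,186.6,104,0,30],
    [-126.6,186.6,80,0,30],
    [-126.6,186.6,40,0,30],
    [-126.6,186.6,0,0,30]
  ]
}}

```text
t: 6.93
tool_pos: [0.4207, 0.1526, 0.1227]
orientation: [3.115, 0.407, -0.003]
contact_force: [0.6, -0.1, -1.2]
gripper_width: 0.447
gripper_force: 50.6
```

>>> {"name": "servo_tool", "arguments": {
  "targets": [
    [34.9,-211.2,0,0,30],
    [34.9,-211.2,0,0,30],
    [34.9,-211.2,0,0,30],
    [34.9,-211.2,0,0,30],
    [34.9,-211.2,0,0,30],
    [34.9,-211.2,0,0,30],
    [34.9,-211.2,0,0,30],
    [34.9,-211.2,35,0,30],
    [34.9,-211.2,70,0,30],
    [34.9,-211.2,90,0,30],
    [34.9,-211.2,100,0,30],
    [34.9,-211.2,100,0,30],
    [34.9,-211.2,100,0,30],
    [34.9,-211.2,100,0,54],
    [34.9,-211.2,100,0,54],
    [34.9,-211.2,100,0,54],
    [34.9,-211.2,70,0,54],
    [34.9,-211.2,35,0,54],
    [34.9,-211.2,0,0,54]
  ]
}}

```text
t: 8.52
tool_pos: [0.4005, 0.3655, 0.1225]
orientation: [3.114, 0.407, -0.002]
contact_force: [-0.2, 0.3, 0.2]
gripper_width: 0.634
gripper_force: 0.0
```

```bash
cat > p.py <<'E'
from h import *
import sys
c=cam("top");np.savez("top1.npz",**{k:c[k] for k in("fx","fy","cx","cy","R","t","frame")})
f=c["frame"];m=(f.min(2)>130).astype(np.uint8);n,l,s,ce=cv2.connectedComponentsWithStats(m)
for i in range(1,n):
    if (60<s[i,4]<400 or s[i,4]>3000) and 190<ce[i][1]<330: print(s[i],np.round(ce[i],1),np.round(onplane(c,ce[i],.039)[0],3))
E
python3 p.py; python3 t.py
```

```text
[ 346  205   74   89 3557] [383.6 255. ] [ 0.462 -0.217]
[343 209  17  16  71] [347.8 219.3] [ 0.545 -0.135]
[257 215  17  17 230] [265.2 223. ] [0.538 0.056]
[ 95 226  61  19 111] [130.5 229.7] [0.525 0.367]
[205 236  17  17 232] [213.2 244.1] [0.49  0.176]
[237 241  17  17 235] [245.1 249.2] [0.478 0.103]
[466 262  17  22 254] [474.  272.6] [ 0.419 -0.424]
[248 269  18  18 239] [256.4 277.4] [0.413 0.077]
[311 288  17  17 235] [318.9 295.7] [ 0.37  -0.067]
t 8.57 tcp [402.5 367.1 129. ] psi 14.9 tilt 0.46
```

>>> {"name": "servo_tool", "arguments": {
  "targets": [
    [55.5,333.8,0,0,60],
    [55.5,333.8,0,0,60],
    [55.5,333.8,0,0,60],
    [55.5,333.8,0,0,60],
    [55.5,333.8,0,0,60],
    [55.5,333.8,0,0,60],
    [55.5,333.8,0,0,60],
    [55.5,333.8,0,0,60],
    [55.5,333.8,0,0,60],
    [55.5,333.8,30,0,60],
    [55.5,333.8,65,0,60],
    [55.5,333.8,95,0,60],
    [55.5,333.8,104,0,60],
    [55.5,333.8,104,0,60],
    [55.5,333.8,104,0,30],
    [55.5,333.8,104,0,30],
    [55.5,333.8,104,0,30],
    [55.5,333.8,104,0,30],
    [55.5,333.8,104,0,30],
    [55.5,333.8,80,0,30]
  ]
}}

```text
t: 10.23
tool_pos: [0.5391, 0.0576, 0.04]
orientation: [-3.115, -0.407, 0.005]
contact_force: [0.6, -0.2, -1.9]
gripper_width: 0.445
gripper_force: 50.7
```

```bash
python3 t.py
```

```text
t 10.23 tcp [539.1  57.6  40. ] psi 14.89 tilt 0.19
```

>>> {"name": "servo_tool", "arguments": {
  "targets": [
    [0,0,-40,0,30],
    [-1,-20,-80,0,30],
    [-9.1,-321.4,-80,0,30],
    [-9.1,-321.4,-80,0,30],
    [-9.1,-321.4,-80,0,30],
    [-9.1,-321.4,-80,0,30],
    [-9.1,-321.4,-80,0,30],
    [-9.1,-321.4,-80,0,30],
    [-9.1,-321.4,-80,0,30],
    [-9.1,-321.4,-80,0,30],
    [-9.1,-321.4,-80,0,30],
    [-9.1,-321.4,-45,0,30],
    [-9.1,-321.4,-10,0,30],
    [-9.1,-321.4,10,0,30],
    [-9.1,-321.4,20,0,30],
    [-9.1,-321.4,20,0,30],
    [-9.1,-321.4,20,0,54],
    [-9.1,-321.4,20,0,54],
    [-9.1,-321.4,20,0,54],
    [-9.1,-321.4,-10,0,54]
  ]
}}

```text
t: 11.9
tool_pos: [0.4475, 0.3645, 0.0484]
orientation: [3.113, 0.406, -0.008]
contact_force: [-0.3, -0.3, 0.3]
gripper_width: 0.626
gripper_force: 0.0
```

```bash
python3 p.py; python3 t.py
```

```text
[ 346  205   74   89 3557] [383.6 255. ] [ 0.462 -0.217]
[343 209  17  16  71] [347.8 219.3] [ 0.545 -0.135]
[127 235  16  14 137] [134.  241.6] [0.498 0.359]
[205 236  17  17 232] [213.2 244.1] [0.49  0.176]
[237 241  17  17 235] [245.1 249.2] [0.478 0.103]
[466 262  17  22 254] [474.  272.6] [ 0.419 -0.424]
[248 269  18  18 240] [256.3 277.4] [0.413 0.077]
[311 288  17  17 235] [318.9 295.7] [ 0.37  -0.067]
t 11.95 tcp [449.8 366.2  55.8] psi 14.88 tilt 0.17
```

>>> {"name": "servo_tool", "arguments": {
  "targets": [
    [0,0,-35,0,60],
    [0,0,-70,0,60],
    [-7.2,192.7,-70,0,60],
    [-7.2,192.7,-70,0,60],
    [-7.2,192.7,-70,0,60],
    [-7.2,192.7,-70,0,60],
    [-7.2,192.7,-70,0,60],
    [-7.2,192.7,-70,0,60],
    [-7.2,192.7,-35,0,60],
    [-7.2,192.7,0,0,60],
    [-7.2,192.7,22,0,60],
    [-7.2,192.7,32,0,60],
    [-7.2,192.7,32,0,60],
    [-7.2,192.7,32,0,30],
    [-7.2,192.7,32,0,30],
    [-7.2,192.7,32,0,30],
    [-7.2,192.7,32,0,30],
    [-7.2,192.7,32,0,30],
    [-7.2,192.7,0,0,30],
    [-7.2,192.7,-40,0,30]
  ]
}}

```text
t: 13.62
tool_pos: [0.4903, 0.1775, 0.0909]
orientation: [3.115, 0.407, -0.006]
contact_force: [0.9, 0.5, -0.4]
gripper_width: 0.445
gripper_force: 50.6
```

```bash
python3 t.py; python3 p.py | grep -v "71\]"
```

```text
t 13.62 tcp [490.3 177.5  90.9] psi 14.89 tilt 0.24
[ 346  205   74   89 3557] [383.6 255. ] [ 0.462 -0.217]
[ 95 233   4  54  66] [ 96.1 259.5] [0.457 0.445]
[237 242  17  16 213] [245.3 249.2] [0.478 0.102]
[466 262  17  22 254] [474.  272.6] [ 0.419 -0.424]
[249 270  16  16 210] [256.6 277.4] [0.413 0.076]
[311 288  17  17 235] [318.9 295.7] [ 0.37  -0.067]
```

>>> {"name": "servo_tool", "arguments": {
  "targets": [
    [0,0,-30,0,30],
    [-97.7,408.7,-30,0,30],
    [-97.7,408.7,-30,0,30],
    [-97.7,408.7,-30,0,30],
    [-97.7,408.7,-30,0,30],
    [-97.7,408.7,-30,0,30],
    [-97.7,408.7,-30,0,30],
    [-97.7,408.7,-30,0,30],
    [-97.7,408.7,-30,0,30],
    [-97.7,408.7,-30,0,30],
    [-97.7,408.7,-30,0,30],
    [-97.7,408.7,-30,0,30],
    [-97.7,408.7,-30,0,30],
    [-97.7,408.7,0,0,30],
    [-97.7,408.7,30,0,30],
    [-97.7,408.7,35,0,30],
    [-97.7,408.7,35,0,30]
  ]
}}

```text
t: 15.08
tool_pos: [0.5014, -0.2409, 0.0554]
orientation: [-3.113, -0.408, 0.004]
contact_force: [0.2, -0.6, -0.8]
gripper_width: 0.448
gripper_force: 50.8
```

```bash
python3 t.py
python3 - <<'E'
from h import *
s=arm.get_state();c=cam("scene");w=cam("wrist")
a=cv2.resize(c["frame"][150:270,220:340],(400,400));b=cv2.resize(w["frame"],(400,300));b=np.vstack([b,np.zeros((100,400,3),np.uint8)])
cv2.imwrite("pics/c1.png",np.hstack([a,b])[:,:,::-1])
E
```

```text
t 15.08 tcp [ 501.4 -240.9   55.4] psi 14.95 tilt 0.19
```

View pics/c1.png

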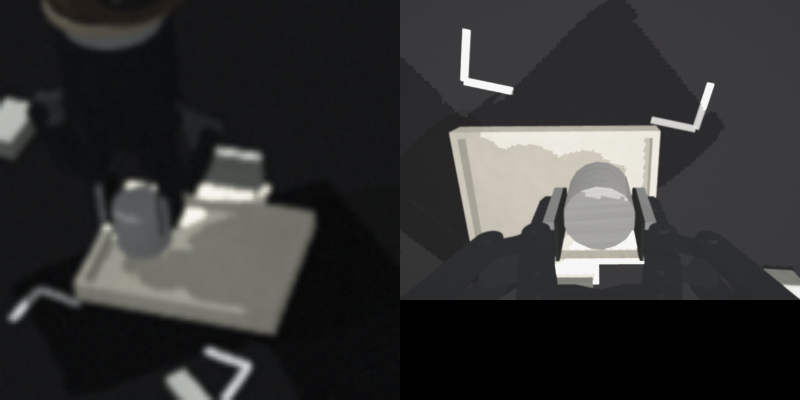

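Run:
```python
from h import *
s=arm.get_state();c=wrist(cam("wrist"),s)
P=onplane(c,[(80,206),(416,203)],.016);d=P[1]-P[0];print(P.round(4),np.linalg.norm(d),np.degrees(np.arctan2(d[1],d[0]))+90)
R=Ro.from_euler("z",15,degrees=True).as_matrix()[:2,:2]
print("centre",P.mean(0)-R@[.058,0])
```

```text
[[ 0.507  -0.13  ]
 [ 0.5466 -0.2735]] 0.14882609495889515 15.445554326937085
centre [ 0.47080097 -0.21676854]
```

>>> {"name": "servo_tool", "arguments": {
  "targets": [
    [0,0,15,0,30],
    [0,0,27,0,30],
    [0,0,34,0,30],
    [0,0,34,0,30],
    [0,0,34,0,30],
    [0,0,34,0,52],
    [0,0,34,0,52],
    [0,0,34,0,52],
    [0,0,20,0,52],
    [0,0,-20,0,52],
    [0,0,-65,0,60],
    [0,0,-65,0,60]
  ]
}}

```text
t: 16.23
tool_pos: [0.504, -0.2436, 0.1277]
orientation: [3.109, 0.406, 0.011]
contact_force: [0.0, -0.2, 0.0]
gripper_width: 0.703
gripper_force: 0.0
```

```bash
python3 t.py; python3 p.py | grep -v "71\]"
```

```text
t 16.23 tcp [ 504.  -243.6  127.7] psi 14.89 tilt 0.51
[343 209  16  16  69] [347.5 219.2] [ 0.545 -0.135]
[ 95 233   4  70  88] [ 96.5 267. ] [0.44  0.444]
[237 241  17  17 236] [245.1 249.2] [0.478 0.103]
[248 269  17  17 230] [256.1 277.2] [0.413 0.077]
[473 268  10  16  70] [478.  277.5] [ 0.408 -0.433]
[ 98 299  62   6  90] [129.2 301.6] [0.361 0.368]
```

>>> {"name": "servo_tool", "arguments": {
  "targets": [
    [67.2,-341.3,0,0,60],
    [67.2,-341.3,0,0,60],
    [67.2,-341.3,0,0,60],
    [67.2,-341.3,0,0,60],
    [67.2,-341.3,0,0,60],
    [67.2,-341.3,0,0,60],
    [67.2,-341.3,0,0,60],
    [67.2,-341.3,0,0,60],
    [67.2,-341.3,0,0,60],
    [67.2,-341.3,10,0,60],
    [67.2,-341.3,50,0,60],
    [67.2,-341.3,85,0,60],
    [67.2,-341.3,102,0,60],
    [67.2,-341.3,102,0,60],
    [67.2,-341.3,102,0,30],
    [67.2,-341.3,102,0,30],
    [67.2,-341.3,102,0,30],
    [67.2,-341.3,102,0,30],
    [67.2,-341.3,102,0,30],
    [67.2,-341.3,70,0,30]
  ]
}}

```text
t: 17.95
tool_pos: [0.4776, 0.1044, 0.0484]
orientation: [-3.115, -0.407, 0.01]
contact_force: [-0.5, 0.5, -1.8]
gripper_width: 0.447
gripper_force: 50.9
```

```bash
python3 t.py; python3 p.py
python3 - <<'E'
from h import *
c=load("top1");cv2.imwrite("pics/t2.png",cv2.resize(c["frame"][130:345,80:440],(800,478))[:,:,::-1])
E
```

```text
t 17.95 tcp [477.6 104.4  48.4] psi 14.87 tilt 0.36
[ 346  205   74   89 3526] [383.6 255.1] [ 0.462 -0.217]
[343 209  17  16  71] [347.8 219.3] [ 0.545 -0.135]
[ 95 233   4  70  86] [ 96.5 267.3] [0.439 0.444]
[466 262  17  22 254] [474.  272.6] [ 0.419 -0.424]
[254 270  11  16 133] [259.1 277.9] [0.412 0.07 ]
[311 288  17  17 235] [318.9 295.7] [ 0.37  -0.067]
```

View pics/t2.png

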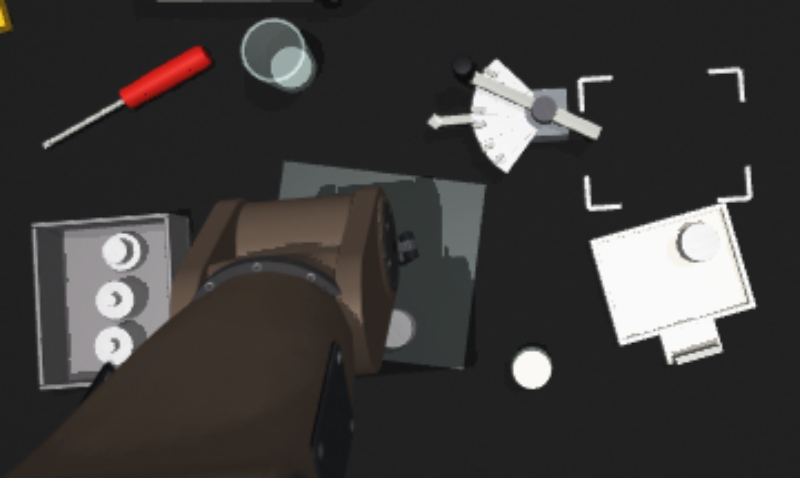

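>>> {"name": "servo_tool", "arguments": {
  "targets": [
    [0,0,-35,0,30],
    [-5,20,-70,0,30],
    [-66.9,274.6,-70,0,30],
    [-66.9,274.6,-70,0,30],
    [-66.9,274.6,-70,0,30],
    [-66.9,274.6,-70,0,30],
    [-66.9,274.6,-70,0,30],
    [-66.9,274.6,-70,0,30],
    [-66.9,274.6,-70,0,30],
    [-66.9,274.6,-70,0,30],
    [-66.9,274.6,-40,0,30],
    [-66.9,274.6,-10,0,30],
    [-66.9,274.6,10,0,30],
    [-66.9,274.6,22,0,30],
    [-66.9,274.6,29,0,30],
    [-66.9,274.6,29,0,30],
    [-66.9,274.6,29,0,30],
    [-66.9,274.6,29,0,48],
    [-66.9,274.6,29,0,48],
    [-66.9,274.6,29,0,48]
  ]
}}

```text
t: 19.67
tool_pos: [0.4854, -0.1777, 0.0228]
orientation: [3.114, 0.407, 0.001]
contact_force: [-0.8, 1.7, 0.2]
gripper_width: 0.559
gripper_force: 0.0
```

>>> {"name": "servo_tool", "arguments": {
  "targets": [
    [0,0,-20,0,48],
    [0,0,-60,0,48],
    [0,0,-99,0,60],
    [-2.2,-266.2,-99,0,60],
    [-2.2,-266.2,-99,0,60],
    [-2.2,-266.2,-99,0,60],
    [-2.2,-266.2,-99,0,60],
    [-2.2,-266.2,-99,0,60],
    [-2.2,-266.2,-99,0,60],
    [-2.2,-266.2,-99,0,60],
    [-2.2,-266.2,-99,0,60],
    [-2.2,-266.2,-65,0,60],
    [-2.2,-266.2,-30,0,60],
    [-2.2,-266.2,-8,0,60],
    [-2.2,-266.2,3,0,60],
    [-2.2,-266.2,3,0,60],
    [-2.2,-266.2,3,0,30],
    [-2.2,-266.2,3,0,30],
    [-2.2,-266.2,3,0,30],
    [-2.2,-266.2,3,0,30]
  ]
}}

```text
t: 21.33
tool_pos: [0.4152, 0.0787, 0.0203]
orientation: [3.115, 0.407, 0.003]
contact_force: [1.4, 0.0, 1.3]
gripper_width: 0.448
gripper_force: 50.2
```

```bash
python3 t.py; python3 p.py
```

```text
t 21.33 tcp [415.2  78.7  20.3] psi 14.87 tilt 0.12
[ 346  205   74   89 3510] [383.7 255.1] [ 0.461 -0.217]
[343 209  17  16  71] [347.8 219.3] [ 0.545 -0.135]
[ 95 233   4  70  86] [ 96.5 267.3] [0.439 0.444]
[466 262  17  22 254] [474.  272.6] [ 0.419 -0.424]
[311 288  17  17 235] [318.9 295.7] [ 0.37  -0.067]
[ 98 299  61   6  88] [129.2 301.6] [0.361 0.368]
```

>>> {"name": "servo_tool", "arguments": {
  "targets": [
    [0,0,-35,0,30],
    [0,0,-70,0,30],
    [-3,20,-102,0,30],
    [-50,300,-102,0,30],
    [-50,300,-102,0,30],
    [-50,300,-102,0,30],
    [-50,300,-102,0,30],
    [-50,300,-102,0,30],
    [-50,300,-102,0,30],
    [-50,300,-102,0,30],
    [-50,300,-102,0,30],
    [-50,300,-102,0,30],
    [-50,300,-70,0,30],
    [-50,300,-40,0,30],
    [-50,300,-20,0,30],
    [-50,300,-9,0,30],
    [-50,300,-3,0,30],
    [-50,300,-3,0,30],
    [-50,300,-3,0,30],
    [-50,300,-3,0,50]
  ]
}}

```text
t: 23.05
tool_pos: [0.4436, -0.2234, 0.0229]
orientation: [3.114, 0.408, 0.001]
contact_force: [-0.8, 0.3, 0.6]
gripper_width: 0.572
gripper_force: 0.0
```

>>> {"name": "servo_tool", "arguments": {
  "targets": [
    [0,0,0,0,50],
    [0,0,-20,0,50],
    [0,0,-60,0,50],
    [0,0,-100,-0.1,50],
    [0,0,-140,-0.2,50],
    [39,-145,-140,-1.571,26],
    [39,-145,-140,-1.571,26],
    [39,-145,-140,-1.571,26],
    [39,-145,-140,-1.571,26],
    [39,-145,-140,-1.571,26],
    [39,-145,-140,-1.571,26],
    [39,-145,-140,-1.571,26],
    [39,-145,-140,-1.571,26],
    [39,-145,-140,-1.571,26],
    [39,-145,-140,-1.571,26],
    [39,-145,-140,-1.571,26],
    [39,-145,-140,-1.571,26],
    [39,-145,-140,-1.571,26],
    [39,-145,-140,-1.571,26],
    [39,-145,-140,-1.571,26]
  ]
}}

```text
t: 24.72
tool_pos: [0.4438, -0.0737, 0.1624]
orientation: [1.918, 2.488, 0.0]
contact_force: [0.4, -0.6, -0.3]
gripper_width: 0.306
gripper_force: 0.0
```

```bash
python3 t.py; python3 p.py
python3 - <<'E'
from h import *
c=load("top1");cv2.imwrite("pics/t3.png",cv2.resize(c["frame"][140:300,255:435],(675,600),interpolation=cv2.INTER_CUBIC)[:,:,::-1])
E
```

```text
t 24.72 tcp [443.8 -73.7 162.4] psi 104.73 tilt 0.02
[343 209  17  16  67] [347.8 219.1] [ 0.546 -0.135]
[ 95 233   4  70  87] [ 96.5 267. ] [0.44  0.444]
[466 262  17  22 254] [474.  272.6] [ 0.419 -0.424]
[ 98 299  61   6  88] [129.2 301.6] [0.361 0.368]
[175 318  21  21 223] [185. 328.] [0.299 0.239]
```

View pics/t3.png

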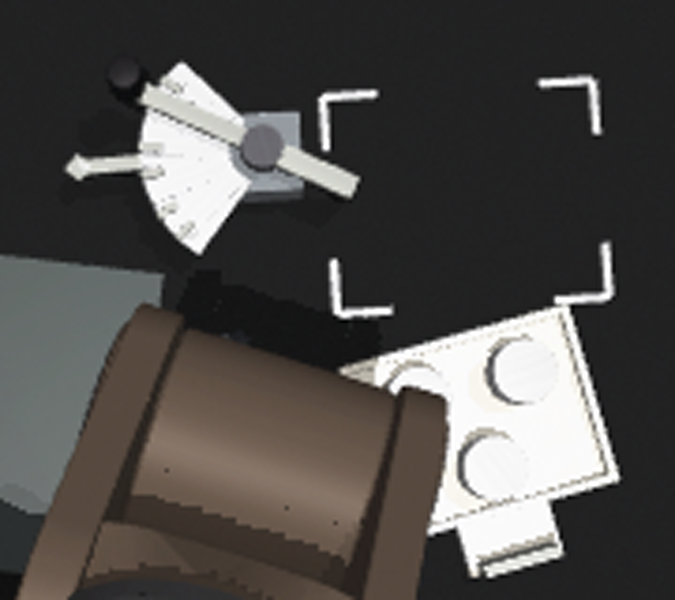

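>>> {"name": "servo_tool", "arguments": {
  "targets": [
    [-145.5,-103.3,0,-0.008,26],
    [-145.5,-103.3,0,-0.008,26],
    [-145.5,-103.3,0,-0.008,26],
    [-145.5,-103.3,0,-0.008,26],
    [-145.5,-103.3,50,-0.008,26],
    [-145.5,-103.3,50,-0.008,26],
    [-145.5,-103.3,50,-0.008,26],
    [-145.5,-103.3,50,-0.008,26],
    [-145.5,-103.3,50,-0.008,26],
    [-145.5,-103.3,50,-0.008,26]
  ]
}}

```text
t: 25.6
tool_pos: [0.382, -0.2407, 0.1133]
orientation: [1.903, 2.498, -0.0]
contact_force: [0.3, -0.1, 0.1]
gripper_width: 0.3
gripper_force: 0.0
```

```bash
python3 t.py
python3 - <<'E'
from h import *
c=cam("wrist"); cv2.imwrite("pics/w3.png",c["frame"][:,:,::-1])
E
```

```text
t 25.6 tcp [ 382.  -240.7  113.3] psi 105.4 tilt 0.11
```

View pics/w3.png

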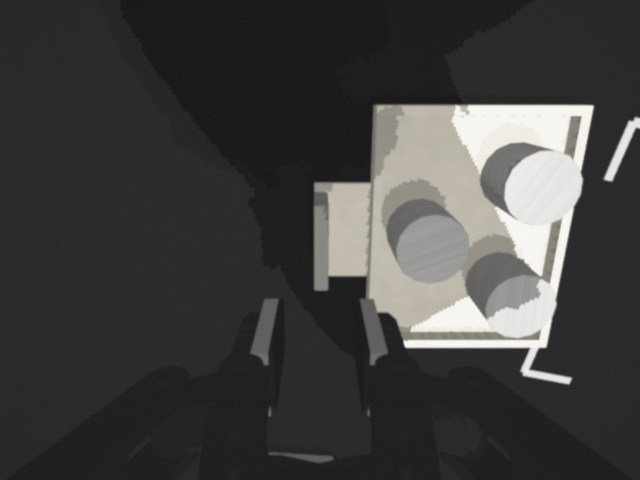

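Run:
```python
from h import *
s=arm.get_state();c=wrist(cam("wrist"),s)
f=lambda P,z:print(onplane(c,P,z).round(4).tolist())
f([(315,207),(328,207),(315,291),(328,291)],.036)
f([(315,182),(370,182),(370,276)],.004)
f([(375,105),(593,105),(545,347)],.016)
print(proj(c,np.r_[s["tool_pos"][:2],.036]))
```

```text
[[0.3736, -0.2178], [0.3802, -0.216], [0.3865, -0.2652], [0.3936, -0.2633]]
[[0.3715, -0.2113], [0.4031, -0.2026], [0.4216, -0.2609]]
[[0.391, -0.16], [0.5036, -0.129], [0.5431, -0.2739]]
[[318.81738187 249.91792944]]
```

>>> {"name": "servo_tool", "arguments": {
  "targets": [
    [0,-1.5,30,0.003,26],
    [0,-1.5,55,0.003,26],
    [0,-1.5,70,0.003,26],
    [0,-1.5,80,0.003,26],
    [0,-1.5,90,0.003,26],
    [0,-1.5,97,0.003,26],
    [0,-1.5,100,0.003,26],
    [0,-1.5,100,0.003,26],
    [0,-1.5,100,0.003,26]
  ]
}}

```text
t: 26.45
tool_pos: [0.3801, -0.2414, 0.0127]
orientation: [1.908, 2.495, -0.0]
contact_force: [-0.7, 0.2, 0.5]
gripper_width: 0.301
gripper_force: 0.0
```

```bash
python3 t.py
python3 - <<'E'
from h import *
c=cam("wrist");d=cam("scene")
a=cv2.resize(c["frame"],(480,360));b=cv2.resize(d["frame"][160:260,220:320],(320,320));b=np.vstack([b,np.zeros((40,320,3),np.uint8)])
cv2.imwrite("pics/w4.png",np.hstack([a,b])[:,:,::-1])
E
```

```text
t 26.45 tcp [ 380.1 -241.4   12.7] psi 105.2 tilt 0.03
```

View pics/w4.png

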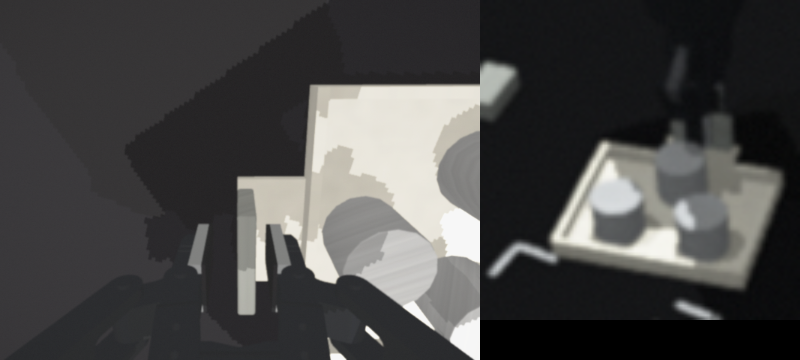

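>>> {"name": "servo_tool", "arguments": {
  "targets": [
    [0,3,0,0,18],
    [0,3,0,0,12],
    [0,3,0,0,8],
    [0,3,0,0,4],
    [0,3,0,0,2],
    [0,3,0,0,2],
    [0,3,0,0,2]
  ],
  "squeeze": 30
}}

```text
t: 27.13
tool_pos: [0.3832, -0.2407, 0.0127]
orientation: [1.907, 2.495, -0.0]
contact_force: [3.6, 2.6, 5.3]
gripper_width: 0.087
gripper_force: 30.5
```

```bash
python3 t.py
python3 - <<'E'
from h import *
c=cam("top");f=c["frame"]
m=(f.min(2)>190).astype(np.uint8);m[:128]=0;m[:,:340]=0;m[:,425:]=0
n,l,s,ce=cv2.connectedComponentsWithStats(m);i=1+np.argmax(s[1:,4]);print(s[i])
cv2.imwrite("pics/t4.png",cv2.resize(f[150:310,330:450],(600,800)[::1] if 0 else (450,600),interpolation=cv2.INTER_CUBIC)[:,:,::-1])
E
```

```text
t 27.13 tcp [ 383.2 -240.7   12.7] psi 105.2 tilt 0.07
[361 205  59  62 990]
```

View pics/t4.png

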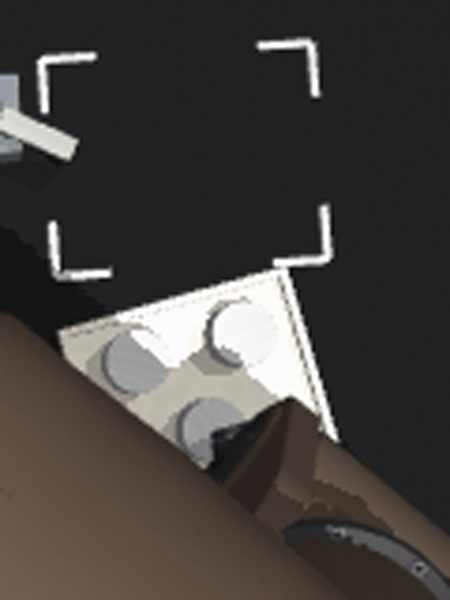

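>>> {"name": "servo_tool", "arguments": {
  "targets": [
    [0,0,0,0,2],
    [0,0,0,0,2],
    [-0.2,2,0,0.003,2],
    [-0.7,6,0,0.008,2],
    [-1.3,11,0,0.015,2],
    [-2.1,17,0,0.024,2],
    [-2.8,23,0,0.032,2],
    [-3.5,29,0,0.04,2],
    [-4.3,35,0,0.049,2],
    [-5.0,41,0,0.057,2],
    [-5.8,47,0,0.066,2],
    [-6.5,53,0,0.074,2],
    [-7.2,59,0,0.082,2],
    [-8.0,65,0,0.091,2],
    [-8.7,71,0,0.099,2],
    [-9.4,77,0,0.107,2],
    [-10,82,0,0.114,2],
    [-10.5,86,0,0.12,2],
    [-10.8,88,0,0.123,2],
    [-10.8,88,0,0.123,2]
  ],
  "squeeze": 60
}}

```text
t: 28.85
tool_pos: [0.4698, -0.2275, 0.0127]
orientation: [-2.057, -2.372, 0.001]
contact_force: [-5.1, 2.6, 11.4]
gripper_width: 0.079
gripper_force: 59.6
```

```bash
python3 t.py 527.4 -219.9 12.7 93.65
python3 - <<'E'
from h import *
c=cam("top");f=c["frame"]
cv2.imwrite("pics/t5.png",cv2.resize(f[150:280,330:440],(508,600),interpolation=cv2.INTER_CUBIC)[:,:,::-1])
E
```

```text
t 28.85 tcp [ 469.8 -227.5   12.7] psi 98.15 tilt 0.12
[ 527.4  -219.9    12.7    93.65] -> [-0.7 58.1 -0.1] twist 0.079
```

View pics/t5.png

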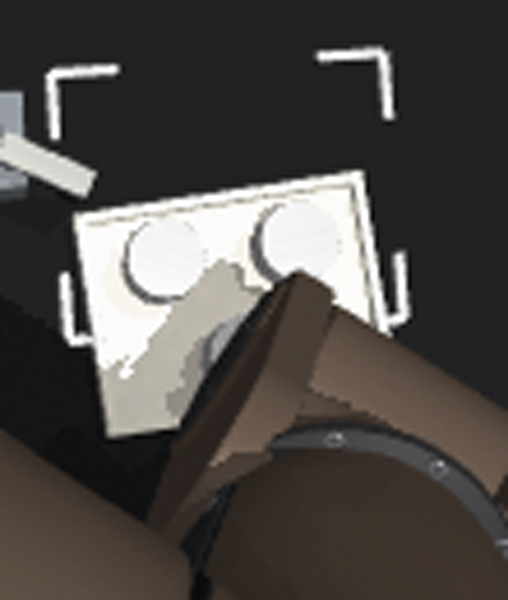

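>>> {"name": "servo_tool", "arguments": {
  "targets": [
    [0,2,0,0.003,2],
    [-0.1,6,0,0.008,2],
    [-0.1,11,0,0.015,2],
    [-0.2,17,0,0.023,2],
    [-0.3,23,0,0.031,2],
    [-0.3,29,0,0.039,2],
    [-0.4,35,0,0.047,2],
    [-0.5,41,0,0.056,2],
    [-0.6,47,0,0.064,2],
    [-0.6,52,0,0.071,2],
    [-0.7,56,0,0.076,2],
    [-0.7,58,0,0.079,2],
    [-0.7,58,0,0.079,2],
    [-0.7,58,0,0.079,2]
  ]
}}

```text
t: 30.07
tool_pos: [0.5273, -0.2201, 0.0127]
orientation: [-2.149, -2.289, 0.001]
contact_force: [-4.5, 2.0, 10.1]
gripper_width: 0.08
gripper_force: 59.4
```

```bash
python3 t.py 527.4 -219.9 12.7 93.65
python3 - <<'E'
from h import *
c=cam("top");f=c["frame"];np.savez("top1.npz",**{k:c[k] for k in("fx","fy","cx","cy","R","t","frame")})
cv2.imwrite("pics/t6.png",cv2.resize(f[150:260,330:440],(600,600),interpolation=cv2.INTER_CUBIC)[:,:,::-1])
E
```

```text
t 30.07 tcp [ 527.3 -220.1   12.7] psi 93.62 tilt 0.1
[ 527.4  -219.9    12.7    93.65] -> [0.2 0.1 0. ] twist -0.001
```

View pics/t6.png

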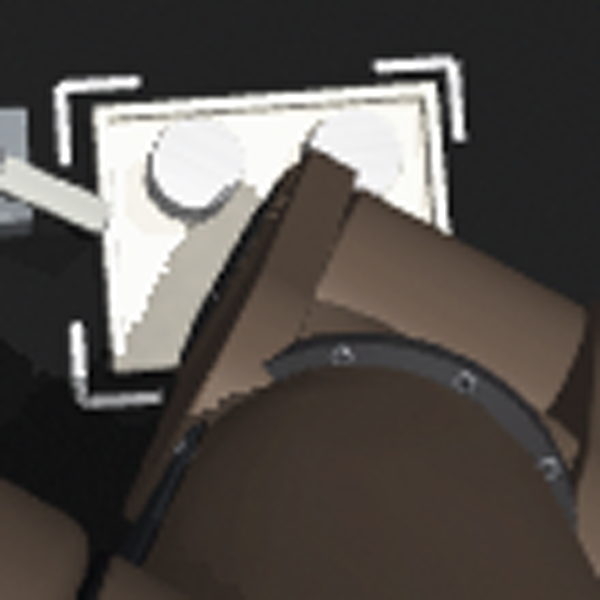

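Run:
```python
from h import *
c=load("top1");z=lambda u,v:(330+u/5.4545-.5,150+v/5.4545-.5)
T=onplane(c,[z(*p) for p in((93,110),(435,85),(113,370))],.016);M=onplane(c,[z(*p) for p in((55,87),(460,60),(80,407))],0)
for P in(T,M):
    a=P[1]-P[0];b=P[0]-P[2]
    print("centre",(P[1]+P[2])/2*1000,"yaw",np.degrees(np.arctan2(a[1],a[0]))+90,np.degrees(np.arctan2(b[1],b[0])),np.linalg.norm(a),np.linalg.norm(b))
```

```text
centre [ 614.11785023 -213.96473974] yaw 3.7267382422949282 3.6274197442378417 0.1501964261574098 0.11451683297396269
centre [ 614.18851974 -214.55439453] yaw 3.35993507785021 3.7451310744178206 0.18064672984014857 0.14310891657455696
```

>>> {"name": "servo_tool", "arguments": {
  "targets": [
    [0,0,0,0,10],
    [0,0,0,0,16],
    [0,0,0,0,22],
    [0,0,0,0,22],
    [0,0,0,0,22],
    [0,0,-8,0,22],
    [0,0,-20,0,22],
    [0,0,-40,0,22],
    [0,0,-70,0,22],
    [0,0,-105,0,22],
    [0,0,-140,0,22],
    [0,0,-160,0,22],
    [0,0,-160,0,22]
  ]
}}

```text
t: 31.2
tool_pos: [0.5295, -0.2211, 0.1781]
orientation: [2.145, 2.285, 0.003]
contact_force: [0.8, -0.1, 0.5]
gripper_width: 0.259
gripper_force: 0.0
```

```bash
python3 t.py 620 -60 190 63
```

```text
t 31.2 tcp [ 529.5 -221.1  178.1] psi 93.62 tilt 0.48
[620. -60. 190.  63.] -> [155.  100.6 -11.9] twist 0.534
```

>>> {"name": "servo_tool", "arguments": {
  "targets": [
    [155,100,-17,0.534,60],
    [155,100,-17,0.534,60],
    [155,100,-17,0.534,60],
    [155,100,-17,0.534,60],
    [155,100,-17,0.534,60],
    [155,100,-17,0.534,60],
    [155,100,-17,0.534,60],
    [155,100,-17,0.534,60],
    [155,100,-17,0.534,60]
  ]
}}

```text
t: 31.95
tool_pos: [0.6175, -0.0603, 0.1892]
orientation: [-2.679, -1.641, 0.001]
contact_force: [0.3, -1.0, -0.0]
gripper_width: 0.7
gripper_force: 0.0
```

```bash
python3 t.py 675 1 130 63
python3 - <<'E'
from h import *
c=wrist(cam("wrist"),arm.get_state());np.savez("w5.npz",**{k:c[k] for k in("fx","fy","cx","cy","R","t","frame")})
cv2.imwrite("pics/w5.png",c["frame"][:,:,::-1])
E
```

```text
t 31.95 tcp [617.5 -60.3 189.2] psi 63.0 tilt 0.03
[675.   1. 130.  63.] -> [80.7 23.4 59.2] twist -0.0
```

View pics/w5.png

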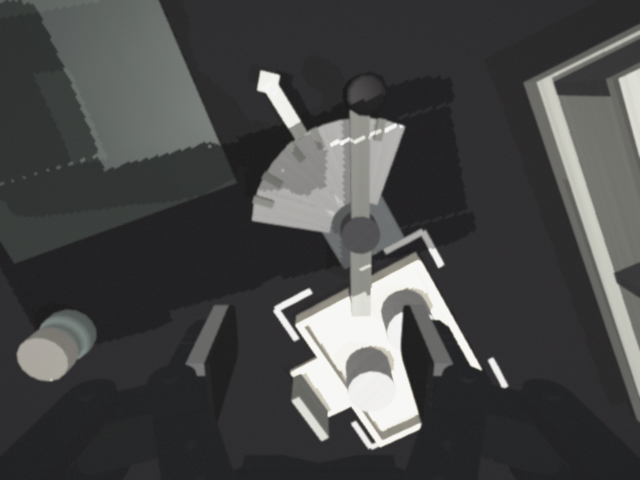

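Run:
```python
from h import *
c=load("w5");f=lambda p,z:onplane(c,p,z)[0]*1000
k=f((366,97),.097);print("knob",k)
for z in(.059,.065,.075): h=f((361,236),z);d=k-h;print("hub",z,h,np.linalg.norm(d),np.degrees(np.arctan2(d[1],d[0])))
t=f((268,83),.049);d=t-h;print(t,np.degrees(np.arctan2(d[1],d[0])))
b=[f(p,.059) for p in((360,310),(359,130))];d=b[1]-b[0];print("bar dir",np.degrees(np.arctan2(d[1],d[0])))
```

```text
knob [ 6.74792295e+02 -6.67781306e-01]
hub 0.059 [637.37070479 -82.12070883] 89.63790942155225 65.3247212947211
hub 0.065 [637.74902875 -80.01857699] 87.57141279577105 64.97546129146221
hub 0.075 [638.37956868 -76.51502391] 84.13495610400588 64.35528002861633
[628.12754319  31.71160768] 95.41133195773536
bar dir 64.9866620094482
```

>>> {"name": "servo_tool", "arguments": {
  "targets": [
    [79.4,24.1,20,-0.026,60],
    [79.4,24.1,40,-0.026,60],
    [79.4,24.1,59,-0.026,60],
    [79.4,24.1,59,-0.026,60],
    [79.4,24.1,59,-0.026,60],
    [79.4,24.1,80,-0.026,60],
    [79.4,24.1,100,-0.026,60],
    [79.4,24.1,115,-0.026,60],
    [79.4,24.1,123,-0.026,60],
    [79.4,24.1,123,-0.026,60],
    [79.4,24.1,123,-0.026,40],
    [79.4,24.1,123,-0.026,30],
    [79.4,24.1,123,-0.026,26],
    [79.4,24.1,123,-0.026,22],
    [79.4,24.1,123,-0.026,15],
    [79.4,24.1,123,-0.026,15],
    [79.4,24.1,123,-0.026,15]
  ],
  "squeeze": 40
}}

```text
t: 33.42
tool_pos: [0.6761, 0.0003, 0.0675]
orientation: [2.656, 1.676, 0.002]
contact_force: [-1.8, -1.2, 6.1]
gripper_width: 0.245
gripper_force: 38.9
```

```bash
python3 t.py; python3 -c "
from h import *
s=arm.get_state();print(s['contact_force'],s['moment'],s['gripper_width']*85.4)"
```

```text
t 33.42 tcp [6.761e+02 3.000e-01 6.750e+01] psi 64.51 tilt 0.09
[-1.78057487 -1.18555655  6.11430115] [-0.20168812  0.2094163   0.04468656] 20.91604340046507
```

>>> {"name": "servo_tool", "arguments": {
  "targets": [
    [0,-1.8,0,-0.02,15],
    [-0.2,-5.5,0,-0.06,15],
    [-0.5,-9.1,0,-0.1,15],
    [-1.0,-13.6,0,-0.15,15],
    [-1.8,-18.1,0,-0.2,15],
    [-2.8,-22.5,0,-0.25,15],
    [-4.1,-26.9,0,-0.3,15],
    [-5.5,-31.2,0,-0.35,15],
    [-7.2,-35.4,0,-0.4,15],
    [-8.7,-38.8,0,-0.44,15],
    [-10.3,-42.0,0,-0.48,15],
    [-11.6,-44.4,0,-0.51,15],
    [-11.9,-45,0,-0.517,15],
    [-11.9,-45,0,-0.517,15],
    [-11.9,-45,0,-0.517,15],
    [-11.9,-45,0,-0.517,15]
  ]
}}

```text
t: 34.75
tool_pos: [0.6304, 0.0085, 0.0674]
orientation: [2.139, 2.298, 0.001]
contact_force: [-1.1, -5.3, 8.1]
gripper_width: 0.245
gripper_force: 39.3
```

```bash
python3 t.py;  python3 -c "
from h import *
s=arm.get_state();print(s['contact_force'],s['moment'],s['gripper_width']*85.4)"
```

```text
t 34.75 tcp [630.4   8.5  67.4] psi 94.11 tilt 0.11
[-1.08776487 -5.29816214  8.0637948 ] [-0.77456636  0.18315851  0.0078236 ] 20.958814876899556
```

>>> {"name": "servo_tool", "arguments": {
  "targets": [
    [0,0,0,0,22],
    [0,0,0,0,30],
    [0,0,0,0,45],
    [0,0,0,0,60],
    [0,0,0,0,60],
    [0,0,-15,0,60],
    [0,0,-40,0,60],
    [0,0,-75,0,60],
    [0,0,-110,0,60],
    [-60,-10,-125,0,60],
    [-100,-10,-125,0,60],
    [-140,-10,-125,0,60],
    [-180,-10,-125,0,60],
    [-220,-10,-125,0,60],
    [-220,-10,-125,0,60],
    [-220,-10,-125,0,60]
  ]
}}

```text
t: 36.08
tool_pos: [0.6355, -0.2146, 0.1908]
orientation: [2.144, 2.296, -0.001]
contact_force: [-0.4, 0.5, -0.2]
gripper_width: 0.704
gripper_force: 0.0
```

```bash
python3 t.py
python3 - <<'E'
from h import *
s=arm.get_state();c=wrist(cam("wrist"),s);np.savez("w6.npz",**{k:c[k] for k in("fx","fy","cx","cy","R","t","frame")})
d=cam("top");np.savez("top2.npz",**{k:d[k] for k in("fx","fy","cx","cy","R","t","frame")})
f=d["frame"]
# tray + tail in top view
P=proj(d,[[.636,-.082,.06],[.6304,.0085,.097],[.628,.0317,.049]]);print("top px pivot,knob,tongue",P.round(1))
P=proj(c,[[.636,-.082,.06],[.6304,.0085,.097],[.628,.0317,.049]]);print("wrist px",P.round(1))
# grey level map rows along lever in top view
g=f.max(2); x0,y0=260,166
print(g[172:198:1,266:350:2])
E
```

```text
t 36.08 tcp [ 635.5 -214.6  190.8] psi 93.9 tilt 0.02
top px pivot,knob,tongue [[324.5 178.9]
 [283.6 178.6]
 [275.2 183.7]]
wrist px [[ 336.2   -1.2]
 [ 343.7 -262.2]
 [ 337.8 -248.9]]
[[ 35  35  35 ...  34  44 185]
 [ 35  35  35 ...  45  38 163]
 [ 36  35  36 ... 174 127  99]
 ...
 [ 35  36  35 ...  20  55  62]
 [ 36  35  35 ...  31  59  63]
 [ 36  34  35 ...  49  61  64]]
```

Run:
```python
from h import *
import sys
np.set_printoptions(linewidth=250,threshold=sys.maxsize)
d=load("top2");g=d["frame"].max(2);print(g[170:192,270:302]);print(g[168:194,328:352])
```

```text
[[ 35  35  35  35  35  35  35  35  36  35  35  35  35  36  35  35  36  36  36  35  36  34  35  62 219 247 233 201 130 160 232 248]
 [ 35  35  36  35  35  35  35  36  35  36  35  35  35  35  36  36  36  36  36  35  35  34  40 111 248 248 248 247 234 247 247 247]
 [ 35  35  36  35  35  35  36  35  36  35  35  36  35  36  35  35  34  36  35  35  35  34  46 165 248 247 247 247 248 248 247 246]
 [ 35  35  35  36  35  35  35  35  34  35  35  36  36  35  34  35  36  35  36  35  35  31  60 221 248 249 249 248 248 248 248 247]
 [ 36  36  35  35  36  36  35  36  35  35  35  35  35  30  30  34  35  36  36  36  35  31  74 248 248 248 248 248 248 248 248 248]
 [ 35  36  35  35  34  35  36  34  36  36  35  23  31  35  36  35  33  34  36  35  35  37 112 249 248 248 248 248 247 247 247 247]
 [ 35  35  35  36  35  35  36  36  35  35  35  34  37  39  40  41  40  37  24  35  31  36 111 248 248 248 247 247 247 247 248 248]
 [ 35  35  35  35  35  35  35  35  36  35  33  38  41  44  43  45  44  43  27  22  19  43 149 244 249 249 249 249 248 249 249 248]
 [ 35  36  35  36  35  35  35  36  36  29  35  41  4
[... 3657 characters left out ...]
4  46]
 [170 170 170 171 170 171 170 175  31  31  30  31  30  16  19  18  18  18  16  26  98 120  63  50]
 [169 171 171 174 171 170 170 160  34  31  31  30  21  18  17  19  19  17  18  25  90 132  56  53]
 [150 170 171 171 170 174 173 164  35  35  35  36  23  17  19  19  17  17  18  22  65  73  53  54]
 [142 138 135 142 135 115 109  91  36  36  36  34  18  17  18  19  18  18  17  20  56  52  54  56]
 [ 72  72  71  72  71  70  70  57  35  35  36  30  19  19  19  17  20  17  19  27  51  53  57  59]
 [ 70  70  70  69  69  68  67  58  35  35  35  31  28  18  18  18  17  18  20  44  53  56  60  62]
 [ 50  49  49  49  38  38  41  36  35  35  34  18  17  18  19  18  18  18  37  53  56  59  63  64]]
```

Run:
```python
from h import *
d=load("top2");g=d["frame"].max(2).astype(int)
C=[]
for u in list(range(332,344)):
    w=np.clip((g[172:184,u]-60)/158.,0,1); w[:2]=0; C.append((u,(np.arange(172,184)*w).sum()/w.sum()))
for u in range(292,300): C.append((u,180.6))
C=np.array(C)
W=onplane(d,C,.059); a=W[C[:,0]>310].mean(0); b=W[C[:,0]<310].mean(0); v=b-a; print("bar",a,b,np.degrees(np.arctan2(v[1],v[0])))
t=onplane(d,(273.5,184.3),.049)[0];print("tongue",t)
n=np.array([-v[1],v[0]])/np.linalg.norm(v); print("tongue offset from bar line mm",(t-a)@n*1000)
# marks/knob/tray check
m=(d["frame"].min(2)>190).astype(np.uint8);n_,l,s,ce=cv2.connectedComponentsWithStats(m)
print([ (s[i].tolist(),ce[i].round(1).tolist()) for i in range(1,n_) if s[i,4]>30 and 335<ce[i][0]<430 and 150<ce[i][1]<270])
```

```text
bar [ 0.63938825 -0.11163445] [ 0.6329351  -0.01569979] 93.84826796151363
tongue [0.62667687 0.03554815]
tongue offset from bar line mm 2.804647798137053
[([330, 164, 21, 17, 112], [338.8, 174.7])]
```

>>> {"name": "servo_tool", "arguments": {
  "targets": [
    [302,-170,-20,0,60],
    [302,-170,-20,0,60],
    [302,-170,-20,0,60],
    [302,-170,-20,0,60],
    [302,-170,-20,0,60],
    [302,-170,-20,0,60],
    [302,-170,-20,0,60],
    [302,-170,-20,0,60],
    [302,-170,-20,0,60],
    [302,-170,-20,0,60],
    [302,-170,-20,0,60],
    [302,-170,-20,0,60]
  ]
}}

```text
t: 37.18
tool_pos: [0.4447, 0.0781, 0.2114]
orientation: [2.138, 2.301, 0.0]
contact_force: [0.2, -0.7, -1.5]
gripper_width: 0.699
gripper_force: 0.0
```

```bash
python3 t.py
python3 - <<'E'
from h import *
d=cam("top");f=d["frame"];g=f.max(2)
m=(f.min(2)>110).astype(np.uint8);m[:155]=0;m[:,:352]=0;m[:,425:]=0
n,l,s,ce=cv2.connectedComponentsWithStats(m)
for i in range(1,n):
    if s[i,4]>30: print(s[i],ce[i].round(1))
i=1+np.argmax(s[1:,4]);q=(l==i).astype(np.uint8)
q=cv2.morphologyEx(q,cv2.MORPH_CLOSE,np.ones((9,9)));q=cv2.morphologyEx(q,cv2.MORPH_OPEN,np.ones((29,29)))
r=cv2.minAreaRect(np.argwhere(q)[:,::-1].astype(np.float32));P=onplane(d,cv2.boxPoints(r),.016);e=np.diff(np.r_[P,P[:1]],axis=0)
print(P.mean(0),np.linalg.norm(e,axis=1),np.degrees(np.arctan2(e[:,1],e[:,0])))
# specimen tops: dark shadow rims; circles
h=cv2.HoughCircles(cv2.resize(cv2.cvtColor(np.ascontiguousarray(f[155:245,340:425]),cv2.COLOR_RGB2GRAY),None,fx=4,fy=4,interpolation=cv2.INTER_CUBIC),cv2.HOUGH_GRADIENT,1,60,param1=80,param2=18,minRadius=28,maxRadius=42)
if h is not None:
    for x,y,rr in h[0][:5]: print("circle",onplane(d,(340+x/4-.4,155+y/4-.4),.041)[0].round(3),round(rr/4,1))
E
```

```text
t 37.18 tcp [444.7  78.1 211.4] psi 94.19 tilt 0.03
[399 160  16  16  65] [409.7 164.8]
[ 352  165   62   66 3195] [381.8 194.6]
[403 205  16  16  69] [413.3 215.2]
[ 0.61215919 -0.21789014] [0.14087487 0.11990058 0.13993819 0.11986082] [-90.49641585 178.78465104  89.49061849  -0.76781957]
circle [ 0.635 -0.24 ] 8.4
circle [ 0.642 -0.179] 9.8
circle [ 0.585 -0.21 ] 9.1
```

Run:
```python
from h import *
d=cam("top");f=d["frame"];m=(f.min(2)>110).astype(np.uint8);m[:155]=0;m[:,:347]=0;m[:,425:]=0
n,l,s,ce=cv2.connectedComponentsWithStats(m);i=1+np.argmax(s[1:,4]);q=l==i
def fit(p):
    W=onplane(d,p,.016);vx,vy,x,y=cv2.fitLine((W*1000).astype(np.float32),cv2.DIST_HUBER,0,.01,.01).ravel();return np.array([x,y]),np.degrees(np.arctan2(vy,vx))%180
R=fit([(np.where(q[v])[0].max()+.5,v) for v in range(180,205)])
T=fit([(u,np.where(q[:,u])[0].min()-.5) for u in range(360,400)])
B=fit([(u,np.where(q[:,u])[0].max()+.5) for u in list(range(360,368))+list(range(396,404))])
L=fit([(np.where(q[v])[0].min()-.5,v) for v in range(195,212)])
for k,x in zip("RTBL",(R,T,B,L)):print(k,x)
```

```text
R (array([ 611.0996, -290.4609], dtype=float32), np.float32(2.4436986))
T (array([ 673.31793, -216.55621], dtype=float32), np.float32(93.496605))
B (array([ 555.1859 , -205.75356], dtype=float32), np.float32(92.98315))
L (array([ 588.7087 , -140.23807], dtype=float32), np.float32(3.9680843))
```

```bash
python3 -c "
from workcell import arm
print(arm.finish_job())"
```

```text
the job is handed in; nothing more can be done
None
```

The job is handed in after about 37 s: three sound specimens stand in the carrier, three rejects are in the bin, the carrier measures within about 1 mm of the station centre and square to it (about 0.5°), and the lever is within about 0.03 rad of the marked notch. I viewed 16 pictures, two over the limit of 14.

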